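# Build up the terminal stud and close its keeper

### The arm

A 7-joint arm with a two-finger parallel gripper is mounted at the origin on the work surface. World frame = base frame: x ahead of the robot, y to its left, z up, the work surface at z = 0. Lengths are in m, angles in rad, forces in N, time in s.
With the tool pointing down it reaches from about 0.425 to 0.925 m from the base axis. Payload 6.8 kg.
Tool frame: the origin (TCP) lies midway between the tips of the shut fingers; the grasp point (between the pads) lies 19 mm behind it; x points along the fingers, y is the direction in which the jaws open and shut, and the axes are right-handed (so a half turn about x gives the same grasp; the last joint's range is limited). The gripper opens to 85 mm and grips with 20 to 120 N. Pads are 22 mm wide; open, the fingers measure 114 mm over their backs; the gripper's body (76 mm by 85 mm) begins 54 mm behind the grasp point. The pads swing forward as they close: fully open they stand 13 mm farther back than shut.
Start: joints at [1.116, 0.477, 0.022, 1.555, -0.011, 1.109, -0.083], TCP at [0.229, -0.635, 0.195] pointing down, gripper open.
Joint ranges: [-2.96, 2.96], [-0.34, 2.1], [-1.41, 1.46], [0.24, 2.44], [-1.37, 4.51], [0.17, 1.92], [-2.96, 2.96]. Speed limits (rad/s): [2.39, 2.39, 3.14, 3.14, 3.14, 3.14, 3.14].

### API

Orientations are given as a rotation vector (axis times angle).
In Python, from bench import r, viewer, nets gives the robot as it stands.
- The arm moves only by the shell command python3 -m pendant 'ROWS' [FORCE]. ROWS is JSON, one flat list of numbers, 5 for each row, row after row: the finger opening in mm, from 0 to 85.4, then the shift along the tool's x, y, z in mm, then the turn about the tool's x in rad. A call has 1 to 20 rows; each row shifts and turns the commanded pose from where the row before left it, along the tool's axes as they then stand; what a row does not reach is not made up. A row lasts 1/8 s, in which the tool goes at most 62.5 mm and 10.7 degrees, less where a joint would pass 70% of its speed; a pose out of reach is approached as far as the arm can. A call with a gripper value outside its range is refused whole. The fingers move at their own pace and stop on an object; FORCE is the grip in N (left out, the last holds). Time passes only in rows, so rows that do not move let the fingers close. It gives the time, the measured TCP pose, the force and the opening at its end, in the units of the state.
- r.get_obs(): the state, without advancing time (a new reading comes with each control period).
- viewer.grab_frame(name): name is "side" or "top" or "wrist"; returns (picture, depth): 384x512x3 uint8, red, green, blue; 384x512 float32, m along the optical axis (not along the pixel's ray), 0 where there is no reading.
- viewer.calibration(name): a dict with "mtx" (3x3 intrinsics, pixels), "world_to_cam" (4x4, takes a point from world to camera coordinates). Camera axes: x right, y up, looking along -z (the intrinsics and any distortion apply to the point x, -y, -z); pixel columns grow to the right and rows downward; lengths in m; the calibration is good to about 2 mm. A picture is of the moment at which its call begins: read the wrist's pose just before it. calibration takes no time and is no camera call; for the wrist camera it gives the pose at the moment of the call.
- r.hand_in(): hands the job in, once; it reports no verdict.
Trained networks look in the newest picture that a camera, given by its name, has taken for a name from the list of things; names that differ only in an ending like _2 or _b are one class to them, and where a whole thing is asked for, a point or a joint stands for the part that bears it (a point fixed in the world has none). Each returns a list of dicts, best first, with "score" (0 to 1); they miss things now and then, are a little off and sometimes report something else, mostly with a low value. They report only what shows in the picture. A call takes as long as a camera call. They do not tell look-alikes from the thing itself.
- nets.look_for(name, camera): "location" ([x, y, z] in m, in world coordinates, good to about 4 mm: the middle of the surface that is visible of it).
- nets.silhouettes(name, camera): "mask" (384x512 bool, what is visible of it).
The state is a dict: "clock": time; "joints": joint angles; "qvel": joint speeds; "tau": joint torques, N m; "tcp_pos": TCP position; "orientation": TCP orientation; "contact_force": force on the tool from outside, world axes, zero at the start; "moment": the same for the moment, N m; "grip_width": finger opening in m.
Only numpy, scipy, OpenCV 4.12 (cv2) and the standard library are available. Lean on these libraries where they do the work, as an engineer would, in place of code of your own. Each camera call takes 0.05 s, during which the arm holds its last target. There are 200 camera calls.

### The job

Build up the upright terminal stud: the ribbed insulator is already on it, so put the longer of the two loose sleeves on next, then the large flat washer, each lowered down the stud to sit flat and not dropped. Then swing the keeper arm fully shut so that its fork closes round the stud above the washer. Leave the shorter sleeve, the screwdriver and the breaker box where they are.

Things in the scene. Friction and masses are not known exactly. Their poses are not given: they have to be found in the camera images.
- stand: Fixed stand: grey base plate 110 x 190 x 15 mm (local x -55..55, y -60..130 mm) with, at the local origin, a white ribbed insulator 68 mm across (top at z 60 mm) and a vertical steel stud 20 mm in diameter, its chamfered tip at z 150 mm. A pivot post 24 mm in diameter stands at local (0, 95 mm). Origin on the work surface on the stud's axis; z up. Place and yaw vary.
- stand_seat (a point): Point on the stud's axis at the flat top of the insulator, 60 mm above the work surface: the sleeve's underside rests here, 90 mm below the stud's tip; the washer then rests 60 mm above this point. Axes as the stand's.
- sleeve_long: The longer of two plain aluminium sleeves: tube 44 mm outside diameter, 26 mm bore, 60 mm long, standing upright on the work surface. Origin at the centre of its underside, z up along its axis. About 0.16 kg. The stud's tip will stand 30 mm above its top when seated, so grip it near its top end to leave room for the stud between the fingers.
- washer: Large flat steel washer lying flat on the work surface: 64 mm outside diameter, 26 mm bore, 15 mm thick. Origin at the centre of its underside, z up. About 0.25 kg.
- sleeve_short: The shorter sleeve, not to be used: same 44 mm outside diameter and 26 mm bore but 36 mm long, standing upright. Origin at the centre of its underside. It, the long sleeve and the washer may stand in any of three places.
- keeper (a joint): Keeper arm hinged about a vertical axis on the pivot post (stand local x 0, y 95 mm). 0 = shut against its stop, the arm pointing along the stand's -y over the washer; grows (counterclockwise from above) as the arm swings away towards the stand's +x, up to 2.3 rad. Starts between 1.5 and 2.1, stays where left (friction about 0.1 N m, some 2 N at the knob).
- keeper_fork (a point): Centre of the slot of the keeper arm, 95 mm from the pivot axis, 143 mm above the work surface; on the stud's axis when shut. The arm is a dark steel plate 36 mm wide and 8 mm thick reaching 124 mm from the pivot, underside 139 mm above the work surface (4 mm above a properly seated washer), top 147 mm (151 mm at the hub). The side slot takes in the stud.
- keeper_knob (a point): Centre of the black upright round knob on the keeper arm, 20 mm in diameter, 40 mm tall (from 147 to 187 mm above the work surface), 55 mm from the pivot axis; this point is 167 mm above the work surface. At joint value q it lies at stand local (55 sin q, 95 - 55 cos q) mm; it can be pushed or pinched from above.
- breaker_box: Fixed white plastic tray with a row of modular breakers, 130 x 250 mm and about 100 mm high, beyond the loose parts. Origin at the centre of its underside. Leave alone.
- screwdriver: Screwdriver 200 mm long with a red handle, lying on the far part of the bench, roughly across, its length along its own x axis. Origin under its middle part. Leave alone.
There are look-alikes about, which are no part of the job. Leave any pink or purple look-alike of the stand alone.

How it is judged:
On the way, in this order (a step that is already met when the one before it is completed fails the run):
1. the long sleeve is seated on the insulator over the stud and released, with the washer not yet on and the keeper still open (horizontal distance between sleeve_long and stand_seat below 0.006 m and z of sleeve_long in the frame of stand_seat between -0.004 and 0.004 m and angle between sleeve_long's own z axis and vertical below 0.08 rad and contact force between the fingers and sleeve_long below 0.2 N and linear speed of sleeve_long below 0.03 m/s and value of joint keeper above 0.6 rad and horizontal distance between washer and stand_seat above 0.04 m), for 0.2 s.
2. the washer lies flat on the sleeve over the stud and is released, with the keeper still open (horizontal distance between each of sleeve_long, washer and stand_seat below 0.006 m and z of sleeve_long in the frame of stand_seat between -0.004 and 0.004 m and angle between each of sleeve_long, washer's own z axis and vertical below 0.08 rad and z of washer in the frame of stand_seat between 0.056 and 0.064 m and contact force between the fingers and washer below 0.2 N and linear speed of washer below 0.03 m/s and value of joint keeper above 0.6 rad), for 0.2 s.
3. the keeper is swung shut over the washer (horizontal distance between each of sleeve_long, washer and stand_seat below 0.006 m and z of sleeve_long in the frame of stand_seat between -0.004 and 0.004 m and angle between each of sleeve_long, washer's own z axis and vertical below 0.08 rad and z of washer in the frame of stand_seat between 0.056 and 0.064 m and value of joint keeper below 0.08 rad), for 0.2 s.
At the end, for the whole second after the job is handed in: The long sleeve sits on the insulator and the washer on the sleeve, both round the stud (within 6 mm of its axis), upright or flat (within 0.08 rad) and at their seated heights (within 4 mm), at rest, and the keeper is shut (joint below 0.08 rad) (all of step 3 and linear speed of each of sleeve_long, washer below 0.03 m/s); the robot touches nothing.
It fails at once if the long sleeve is dropped down the stud (faster than 0.6 m/s, a fall of about 2 cm) (horizontal distance between sleeve_long and stand_seat below 0.02 m and linear speed of sleeve_long above 0.6 m/s).
It fails at once if the washer is dropped onto the stud (faster than 0.6 m/s, a fall of about 2 cm) (horizontal distance between washer and stand_seat below 0.02 m and linear speed of washer above 0.6 m/s).
It fails at once if the short sleeve is moved by more than 3 cm or toppled (distance of sleeve_short from where it was at the start of the episode above 0.03 m or angle between sleeve_short's own z axis and vertical above 0.5 rad).
It fails at once if the screwdriver is moved by more than 3 cm (distance of screwdriver from where it was at the start of the episode above 0.03 m).
It fails at once if the breaker box is pushed hard (contact force between the arm and breaker_box above 15 N).
It also fails if it takes over 72 s, if anything falls off the work surface, if the arm or the gripper's body presses on something with over 40 N, if the wrist force passes 120 N, or if a joint passes its speed limit or range.

## Working session

There is one attempt and no reset: what is moved stays moved. The work goes in short steps, Python scripts to look and compute and a shell command to move; the robot and the scene stay as the last step left them, time stands still between calls to the robot, and variables do not carry over. Pictures are saved under pics/ and viewed, about 8 in all and at most 12, crops included, and the job is handed in when it is done.

```bash
ls; mkdir -p pics
cat > h.py <<'E'
import numpy as np, cv2
from scipy.spatial.transform import Rotation as R
from bench import r, viewer, nets
def pts(name, depth):
    c=viewer.calibration(name); K=np.array(c["mtx"]); T=np.linalg.inv(np.array(c["world_to_cam"]))
    v,u=np.mgrid[:384,:512]; d=depth
    P=np.stack([(u-K[0,2])/K[0,0]*d, -(v-K[1,2])/K[1,1]*d, -d, np.ones_like(d)],-1)
    return (P@T.T)[...,:3]
def st():
    o=r.get_obs(); M=R.from_rotvec(o["orientation"]).as_matrix()
    return o,np.array(o["tcp_pos"]),M
E
python3 - <<'E'
from h import *
o,p,M=st(); print(o["clock"],p,M.round(3).tolist(),o["grip_width"])
ims=[]
for c in ["side","top"]:
    im,d=viewer.grab_frame(c); np.savez(f"pics/{c}0.npz",im=im,d=d,P=pts(c,d))
    k=viewer.calibration(c); print(c,{a:np.array(b).round(3).tolist() for a,b in k.items()})
    cv2.imwrite(f"pics/{c}0.png",im[...,::-1])
    for n in ["sleeve_long","sleeve_short","washer","stand","keeper","keeper_knob","screwdriver","breaker_box"]:
        print(n,[(round(x["score"],2),np.round(x["location"],3).tolist()) for x in nets.look_for(n,c)][:4])
E
```

```text
pics
0.0 [ 0.22920958 -0.63417539  0.19393812] [[-0.001, 0.34, -0.94], [0.002, -0.94, -0.34], [-1.0, -0.002, 0.0]] 0.08551790980028505
side {'mtx': [[427.257, 0.0, 257.432], [0.0, 427.257, 192.357], [0.0, 0.0, 1.0]], 'world_to_cam': [[-0.984, -0.177, -0.017, 0.491], [0.09, -0.575, 0.814, -0.179], [-0.154, 0.799, 0.581, -0.945], [0.0, 0.0, 0.0, 1.0]]}
sleeve_long [(0.72, [0.595, -0.064, 0.046])]
sleeve_short [(0.84, [0.442, -0.075, 0.029])]
washer [(0.81, [0.468, -0.264, 0.013])]
stand [(0.86, [0.237, -0.217, 0.016]), (0.77, [0.783, 0.248, 0.021]), (0.76, [0.259, 0.262, 0.023]), (0.62, [0.488, 0.192, 0.03])]
keeper [(0.87, [0.232, -0.239, 0.145]), (0.73, [0.264, 0.26, 0.146]), (0.65, [0.541, 0.19, 0.147]), (0.65, [0.785, 0.247, 0.147])]
keeper_knob [(0.97, [0.267, 0.263, 0.148]), (0.96, [0.786, 0.245, 0.145]), (0.95, [0.231, -0.24, 0.148]), (0.71, [0.547, 0.191, 0.146])]
screwdriver [(0.63, [0.802, 0.025, 0.021])]
breaker_box [(0.78, [0.667, -0.27, 0.049])]
top {'mtx': [[428.999, 0.0, 251.999], [0.0, 428.999, 191.042], [0.0, 0.0, 1.0]], 'world_to_cam': [[0.005, -1.0, -0.001, -0.059], [0.995, 0.005, 0.098, -0.532], [-0.098, -0.002, 0.995, -1.2], [0.0, 0.0, 0.0, 1.0]]}
sleeve_long [(0.49, [0.592, -0.078, 0.056]), (0.26, [0.54, 0.191, 0.144])]
sleeve_short [(0.55, [0.448, -0.084, 0.033])]
washer [(0.56, [0.467, -0.275, 0.015])]
stand [(0.95, [0.261, 0.233, 0.012]), (0.83, [0.49, 0.165, 0.017]), (0.64, [0.241, -0.242, 0.016]), (0.57, [0.777, 0.222, 0.016])]
keeper [(0.88, [0.231, -0.242, 0.149]), (0.85, [0.258, 0.248, 0.148]), (0.79, [0.785, 0.236, 0.146]), (0.71, [0.535, 0.188, 0.142])]
keeper_knob [(0.95, [0.787, 0.236, 0.143]), (0.88, [0.543, 0.189, 0.147]), (0.6, [0.232, -0.242, 0.148]), (0.55, [0.26, 0.249, 0.146])]
screwdriver [(0.65, [0.802, 0.021, 0.024])]
breaker_box [(0.93, [0.675, -0.322, 0.072])]
```

View pics/top0.png

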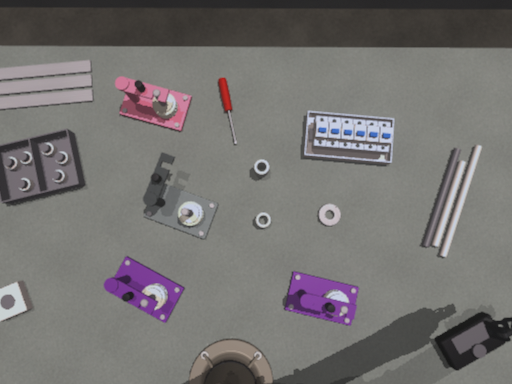

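View pics/side0.png

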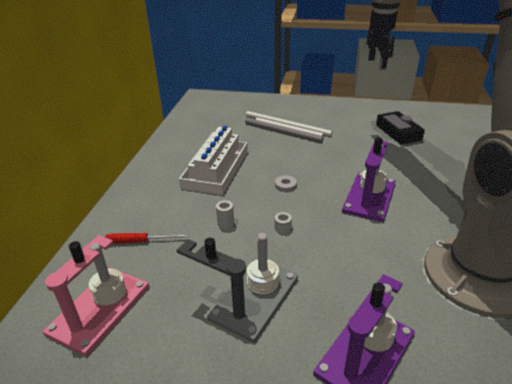

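Candidates for the stand, by top pixel: pink (157,103), purple (145,290) and purple (322,298) are look-alikes. The grey one at (182,210) is the real stand. Its arm is open towards the upper left, with the knob at about (156,178). The taller sleeve is at top (262,167) / side (225,213) and the shorter one at top (263,220) / side (283,223). The washer is at top (330,215). Next I measure these and check them in a crop.

```bash
cat > m.py <<'E'
from h import *
from scipy.optimize import least_squares
def fit(P,c,rad,z0,z1,rr=None):
    q=P.reshape(-1,3); q=q[(np.hypot(q[:,0]-c[0],q[:,1]-c[1])<rad)&(q[:,2]>z0)&(q[:,2]<z1)]
    if len(q)<8: return None,len(q)
    bb=(q[:,:2].min(0)+q[:,:2].max(0))/2
    return (q[:,:2].mean(0).round(4),bb.round(4),np.ptp(q[:,:2],axis=0).round(4),np.median(q[:,2]).round(4)),len(q)
E
python3 - <<'E'
from m import *
for c in ["side","top"]:
    f=np.load(f"pics/{c}0.npz"); P=f["P"]
    print(c)
    print(" long",fit(P,(.592,-.078),.04,.054,.07))
    print(" short",fit(P,(.448,-.084),.04,.030,.045))
    print(" washer",fit(P,(.467,-.270),.05,.009,.03))
    q=P.reshape(-1,3)
    b=(q[:,0]>.36)&(q[:,0]<.66)&(q[:,1]>.03)&(q[:,1]<.35)
    for z0,z1 in [(.01,.02),(.055,.065),(.07,.1),(.1,.137),(.137,.15),(.15,.17),(.17,.2)]:
        k=q[b&(q[:,2]>z0)&(q[:,2]<z1)]
        print(z0,len(k),k.min(0).round(3) if len(k) else'',k.max(0).round(3) if len(k) else'', k.mean(0).round(3) if len(k) else '')
f=np.load("pics/top0.npz");g=np.load("pics/side0.npz")
a=cv2.resize(f["im"][130:250,130:290],None,fx=4.9,fy=4.9,interpolation=cv2.INTER_CUBIC)[:, :, ::-1]
b=cv2.resize(g["im"][190:340,165:315],None,fx=3.9,fy=3.9,interpolation=cv2.INTER_CUBIC)[:,:,::-1]
cv2.imwrite("pics/cropA.png",a);cv2.imwrite("pics/cropB.png",b)
E
```

```text
side
 long ((array([ 0.5969, -0.0779]), array([ 0.5969, -0.0807]), array([0.0411, 0.0482]), np.float64(0.0577)), 120)
 short ((array([ 0.4491, -0.0842]), array([ 0.4497, -0.0852]), array([0.0415, 0.0438]), np.float64(0.0337)), 127)
 washer ((array([ 0.4664, -0.2734]), array([ 0.4668, -0.275 ]), array([0.0622, 0.0619]), np.float64(0.0127)), 205)
0.01 2456 [0.396 0.046 0.01 ] [0.562 0.26  0.02 ] [0.476 0.181 0.014]
0.055 348 [0.439 0.095 0.055] [0.51  0.22  0.065] [0.47  0.136 0.059]
0.07 243 [0.457 0.118 0.07 ] [0.51 0.22 0.1 ] [0.483 0.176 0.085]
0.1 296 [0.457 0.115 0.1  ] [0.559 0.223 0.137] [0.481 0.171 0.118]
0.137 1060 [0.457 0.111 0.137] [0.622 0.226 0.15 ] [0.542 0.189 0.145]
0.15 166 [0.469 0.114 0.15 ] [0.561 0.225 0.17 ] [0.526 0.201 0.155]
0.17 126 [0.541 0.177 0.17 ] [0.56  0.199 0.187] [0.549 0.192 0.181]
top
 long ((array([ 0.5961, -0.0803]), array([ 0.5966, -0.0799]), array([0.041, 0.042]), np.float64(0.0589)), 120)
 short ((array([ 0.449 , -0.0857]), array([ 0.4493, -0.0865]), array([0.0396, 0.0423]), np.float64(0.035)), 119)
 washer ((array([ 0.4664, -0.2765]), array([ 0.4667, -0.2763]), array([0.0604, 0.0613]), np.float64(0.0144)), 323)
0.01 1667 [0.395 0.044 0.01 ] [0.552 0.256 0.02 ] [0.475 0.148 0.015]
0.055 258 [0.434 0.087 0.055] [0.503 0.2   0.065] [0.465 0.118 0.059]
0.07 35 [0.457 0.108 0.071] [0.507 0.209 0.1  ] [0.485 0.168 0.084]
0.1 24 [0.456 0.108 0.1  ] [0.496 0.201 0.136] [0.47  0.133 0.116]
0.137 574 [0.457 0.108 0.138] [0.618 0.225 0.15 ] [0.547 0.182 0.146]
0.15 134 [0.457 0.109 0.15 ] [0.615 0.223 0.169] [0.508 0.189 0.153]
0.17 58 [0.54  0.178 0.171] [0.558 0.196 0.192] [0.549 0.186 0.185]
```

View pics/cropA.png

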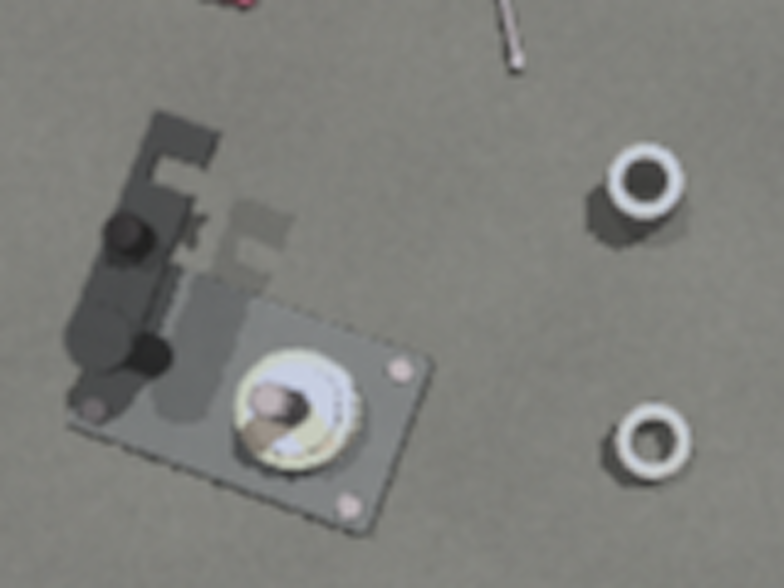

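The crop confirms the choice: grey stand with the stud at crop (275,400), fork open to the upper left with the knob at (128,235), tall sleeve at (645,180) and short sleeve at (652,440). Next I fit the stud axis, pivot and knob.

```bash
python3 - <<'E'
from m import *
def cyl(q,rad,c0):
    f=lambda c: np.hypot(q[:,0]-c[0],q[:,1]-c[1])-rad
    s=least_squares(f,c0,loss="soft_l1",f_scale=.002); return s.x.round(4),np.abs(s.fun).mean().round(4),len(q)
def sel(P,c,rad,z0,z1):
    q=P.reshape(-1,3); return q[(np.hypot(q[:,0]-c[0],q[:,1]-c[1])<rad)&(q[:,2]>z0)&(q[:,2]<z1)]
for c in ["side","top"]:
    f=np.load(f"pics/{c}0.npz"); P=f["P"]
    print(c,"stud",cyl(sel(P,(.467,.12),.025,.07,.14),.01,(.467,.115)),"tip",fit(P,(.467,.12),.025,.142,.16))
    print(" ins",fit(P,(.467,.12),.045,.056,.066))
    print(" knob",cyl(sel(P,(.549,.188),.02,.153,.182),.01,(.549,.183)),"top",fit(P,(.549,.187),.02,.182,.2))
    print(" post",cyl(sel(P,(.497,.205),.025,.04,.13),.012,(.5,.2)),"hub",fit(P,(.497,.207),.025,.1475,.156))
f=np.load("pics/side0.npz")["P"]
print("box",fit(f,(.675,-.3),.2,.03,.13))
E
python3 -m pendant '[85,0,0,0,0]'
```

```text
side stud (array([0.4668, 0.1174]), np.float64(0.0008), 272) tip ((array([0.4663, 0.1195]), array([0.4665, 0.1195]), array([0.0194, 0.0171]), np.float64(0.1481)), 57)
 ins ((array([0.4659, 0.1234]), array([0.4667, 0.1197]), array([0.0508, 0.0502]), np.float64(0.0584)), 282)
 knob (array([0.5509, 0.1874]), np.float64(0.0006), 127) top ((array([0.5503, 0.1898]), array([0.5509, 0.1878]), array([0.0188, 0.0213]), np.float64(0.1852)), 72)
 post (array([0.4993, 0.2067]), np.float64(0.0006), 408) hub ((array([0.4989, 0.2084]), array([0.499 , 0.2071]), array([0.0348, 0.0367]), np.float64(0.1496)), 234)
top stud (array([0.4658, 0.118 ]), np.float64(0.0002), 30) tip ((array([0.4656, 0.1173]), array([0.4665, 0.1173]), array([0.0183, 0.0196]), np.float64(0.1495)), 48)
 ins ((array([0.4646, 0.1148]), array([0.4643, 0.1177]), array([0.0611, 0.061 ]), np.float64(0.0593)), 221)
 knob (array([0.5501, 0.1882]), np.float64(0.0004), 26) top ((array([0.5498, 0.1875]), array([0.549 , 0.1867]), array([0.0181, 0.0182]), np.float64(0.1856)), 46)
 post (array([0.4985, 0.2074]), np.float64(0.0003), 46) hub ((array([0.4999, 0.2059]), array([0.5018, 0.2051]), array([0.039 , 0.0404]), np.float64(0.1501)), 161)
box ((array([ 0.6798, -0.2969]), array([ 0.6901, -0.3265]), array([0.1484, 0.2529]), np.float64(0.0682)), 1858)
clock: 1.02
tcp_pos: [0.2294, -0.6348, 0.1949]
orientation: [2.033, 0.356, -2.033]
contact_force: [-0.3, -0.1, -1.1]
grip_width: 0.0852
```

```bash
cat >> h.py <<'E'
def go(*t):
    o,p,M=st(); print("clock",round(o["clock"],2),"p",p.round(4),"w",round(o["grip_width"],4),"yaw y",M[:,1].round(3),"F",np.round(o["contact_force"],1))
    for a in t: print("to",a,"shift mm",(M.T@(np.array(a)-p)*1000).round(1))
E
python3 -c "
from h import *
go((.5965,-.0802,.13),(.5965,-.0802,.030))"
```

```text
clock 1.02 p [ 0.2294 -0.6348  0.1949] w 0.0852 yaw y [ 0.34 -0.94  0.  ] F [-0.3 -0.1 -1.1]
to (0.5965, -0.0802, 0.13) shift mm [  64.9 -396.9 -533.7]
to (0.5965, -0.0802, 0.03) shift mm [ 164.9 -396.9 -533.7]
```

```bash
python3 -m pendant '[85,0,-20,-27,0, 85,0,-28,-38,0, 85,0,-28,-38,0, 85,0,-28,-38,0, 85,0,-28,-38,0, 85,0,-28,-38,0, 85,0,-28,-38,0, 85,0,-28,-38,0, 85,0,-28,-38,0, 85,0,-28,-38,0, 85,5,-28,-38,0, 85,10,-28,-38,0, 85,10,-28,-38,0, 85,10,-28,-38,0, 85,10,-13,-13,0, 85,5,0,0,0, 85,0,0,0,0]'
python3 -c "
from h import *
go((.5965,-.0802,.030))"
```

```text
clock: 3.15
tcp_pos: [0.5956, -0.0822, 0.1445]
orientation: [2.032, 0.353, -2.036]
contact_force: [-0.3, -0.4, 0.4]
grip_width: 0.085
clock 3.15 p [ 0.5956 -0.0822  0.1445] w 0.085 yaw y [ 0.338 -0.941  0.001] F [-0.3 -0.4  0.4]
to (0.5965, -0.0802, 0.03) shift mm [114.5  -1.7  -1.7]
```

```bash
python3 -m pendant '[85,20,-1.7,-1.7,0, 85,30,0,0,0, 85,30,0,0,0, 85,25,0,0,0, 85,9.5,0,0,0, 85,0,0,0,0, 38,0,0,0,0, 38,0,0,0,0, 38,0,0,0,0, 38,0,0,0,0, 38,0,0,0,0]' 40
python3 -c "
from h import *
go((.5965,-.0802,.030))"
```

```text
clock: 4.53
tcp_pos: [0.5978, -0.0778, 0.0305]
orientation: [2.033, 0.356, -2.033]
contact_force: [0.6, -0.7, -0.8]
grip_width: 0.038
clock 4.53 p [ 0.5978 -0.0778  0.0305] w 0.038 yaw y [ 0.34 -0.94  0.  ] F [ 0.6 -0.7 -0.8]
to (0.5965, -0.0802, 0.03) shift mm [0.5 1.8 2. ]
```

Run:
```python
from h import *
im,d=viewer.grab_frame("side"); w,dw=viewer.grab_frame("wrist")
a=cv2.resize(im[130:260,150:310],(400,325)); b=cv2.resize(w,(400,300))
cv2.imwrite("pics/g1.png",np.vstack([a[:300],b])[...,::-1])
```

```text
(no output)
```

View pics/g1.png

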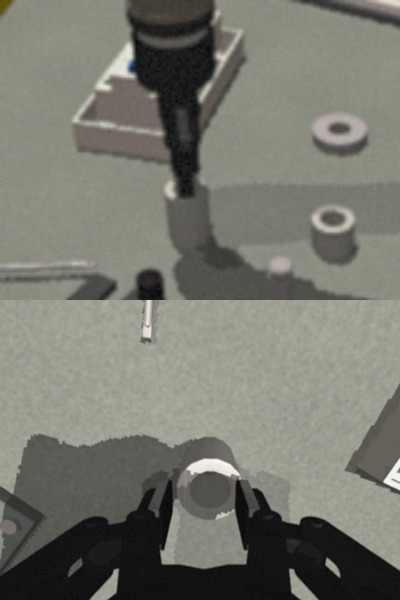

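Run:
```python
from h import *
o,p,M=st(); w,d=viewer.grab_frame("wrist"); P=pts("wrist",d); L=(P-p)@M*1000
np.savez("pics/w1.npz",im=w,d=d,L=L)
print(np.isfinite(d).all(),(d>0).mean())
q=L[(d>0)]; g=w[d>0].mean(-1)
m=(np.abs(q[:,1])<45)&(np.abs(q[:,2])<60)&(q[:,0]>-80)&(q[:,0]<25)
for x0 in range(-80,25,10):
    k=q[m&(q[:,0]>=x0)&(q[:,0]<x0+10)]; gg=g[m&(q[:,0]>=x0)&(q[:,0]<x0+10)]
    for nm,s in (("dark",gg<60),("bright",gg>=90)):
        if s.sum()>5: print(x0,nm,s.sum(),"y",np.percentile(k[s][:,1],[1,99]).round(1),"z",np.percentile(k[s][:,2],[1,99]).round(1))
s=m&(g>=90)&(q[:,0]<-22); k=q[s]; print("top",k.mean(0),k.min(0),k.max(0))
l=(q[:,1]<0); 
for s in (m&(g<60)&(q[:,0]>-45)&l, m&(g<60)&(q[:,0]>-45)&~l): 
  if s.any(): print("fing",q[s].min(0).round(1),q[s].max(0).round(1))
```

```text
True 0.99615478515625
-80 dark 1205 y [-37.1  36.4] z [-15.2   8.5]
-80 bright 19 y [29.9 41.2] z [-14.   -8.1]
-70 dark 753 y [-32.2  31.9] z [-13.3   7.5]
-60 dark 682 y [-32.2  31.9] z [-13.2   7.7]
-60 bright 8 y [19.3 32.7] z [-13.1   8. ]
-50 dark 449 y [-32.1  31.4] z [-13.2   7.5]
-50 bright 20 y [19.3 32.5] z [-13.    5.3]
-40 dark 65 y [-19.5  19. ] z [-12.2   5.3]
-40 bright 6 y [-0.1 24.1] z [-17.   8.]
-30 bright 3160 y [-16.3  21.8] z [-22.   19.8]
-20 bright 247 y [-6.3 22.3] z [-22.3 -12.2]
-10 bright 194 y [-3.1 21.9] z [-22.3 -12.8]
0 bright 163 y [-7.9 22. ] z [-22.3   4.6]
10 bright 132 y [-6.  22.6] z [-22.3   7.4]
20 bright 57 y [-5.3 21.4] z [-22.2   9.1]
top [-28.6378888    2.70631329  -3.28442582] [-79.99261782 -17.39920302 -22.4438554 ] [-22.00403202  41.33407612  20.96773185]
fing [-45.  -31.5 -13.3] [-35.7 -18.9   7.7]
fing [-44.9  18.8 -13. ] [-36.9  30.8   7.8]
```

Run:
```python
import numpy as np
f=np.load("pics/w1.npz"); L=f["L"]; w=f["im"].mean(-1)
for rr in range(270,372,6):
    print(rr,[(c,*L[rr,c].round(0).astype(int).tolist(),int(w[rr,c])) for c in (192,200,208,216,224,304,312,320,328)])
```

```text
270 [(192, -77, -24, -14, 15), (200, -75, -21, -12, 82), (208, -72, -19, -10, 21), (216, -53, -19, 0, 16), (224, 32, -27, 49, 154), (304, -50, 19, 2, 12), (312, -70, 19, -9, 15), (320, -74, 21, -11, 84), (328, -78, 23, -14, 24)]
276 [(192, -82, -23, -14, 19), (200, -74, -22, -10, 84), (208, -73, -19, -9, 17), (216, -53, -19, 3, 11), (224, 31, -27, 54, 156), (304, -51, 19, 5, 14), (312, -71, 19, -7, 5), (320, -75, 21, -10, 81), (328, -83, 22, -14, 12)]
282 [(192, -86, -22, -14, 15), (200, -77, -21, -9, 18), (208, -74, -19, -7, 15), (216, -54, -19, 6, 10), (224, 32, -27, 59, 156), (304, -52, 19, 7, 36), (312, -72, 19, -5, 14), (320, -77, 21, -8, 18), (328, -85, 22, -14, 20)]
288 [(192, -88, -21, -14, 25), (200, -79, -21, -8, 22), (208, -74, -19, -4, 15), (216, -55, -19, 8, 45), (224, 31, -27, 63, 153), (304, 31, 31, 63, 109), (312, -72, 19, -3, 22), (320, -78, 21, -7, 10), (328, -88, 21, -14, 20)]
294 [(192, -92, -21, -14, 22), (200, -92, -18, -14, 21), (208, -74, -19, -2, 17), (216, 30, -33, 68, 134), (224, 33, -27, 70, 152), (304, 32, 32, 69, 139), (312, -73, 19, -1, 14), (320, -79, 
[... 2188 characters left out ...]
 14), (200, -121, -13, -19, 22), (208, -120, -11, -18, 19), (216, -114, -11, -12, 23), (224, -115, -9, -13, 22), (304, -115, 10, -13, 22), (312, -114, 12, -12, 16), (320, -121, 13, -18, 18), (328, -122, 14, -19, 17)]
360 [(192, -123, -14, -19, 9), (200, -122, -13, -18, 20), (208, -123, -11, -19, 19), (216, -116, -10, -13, 20), (224, -116, -8, -13, 18), (304, -117, 10, -13, 17), (312, -123, 11, -19, 20), (320, -124, 12, -20, 15), (328, -123, 14, -19, 5)]
366 [(192, -124, -14, -18, 11), (200, -125, -12, -20, 19), (208, -126, -10, -21, 17), (216, -119, -10, -14, 19), (224, -118, -8, -13, 17), (304, -118, 10, -13, 15), (312, -125, 10, -20, 15), (320, -125, 12, -20, 12), (328, -124, 14, -18, 21)]
```

Run:
```python
from h import *
o,p,M=st()
for c in ["side","top"]:
    im,d=viewer.grab_frame(c); P=pts(c,d); L=(P-p)@M*1000; g=im.mean(-1)
    m=(d>0)&(np.abs(L[...,1])<60)&(np.abs(L[...,2])<30)&(L[...,0]<5)&(L[...,0]>-140)
    q=L[m]; 
    for x0 in range(-130,0,8):
        s=(q[:,0]>=x0)&(q[:,0]<x0+8)
        if s.sum()>4: print(c,x0,s.sum(),"y",np.percentile(q[s][:,1],[2,98]).round(),"z",np.percentile(q[s][:,2],[2,98]).round(),"grey",g[m][s].mean().round())
```

```text
side -130 26 y [-35. -12.] z [-19.  16.] grey 38.0
side -122 26 y [-60. -13.] z [-17.  15.] grey 36.0
side -114 24 y [-60. -16.] z [-17.  15.] grey 36.0
side -106 19 y [-60. -27.] z [-16.  11.] grey 37.0
side -98 30 y [-56. -10.] z [-12.  10.] grey 31.0
side -90 26 y [-55. -24.] z [-13.  10.] grey 40.0
side -74 8 y [-36. -32.] z [-7.  4.] grey 30.0
side -66 28 y [-36. -24.] z [-11.  10.] grey 44.0
side -58 25 y [-36.  -1.] z [-11.   9.] grey 46.0
side -50 17 y [-34. -25.] z [-11.   9.] grey 60.0
side -42 11 y [-28.  12.] z [-11.   8.] grey 77.0
side -34 55 y [-18.  17.] z [-19.  21.] grey 131.0
side -26 53 y [-20.   8.] z [-20.  19.] grey 91.0
side -18 49 y [-21.   0.] z [-20.  22.] grey 89.0
side -10 44 y [-21.  -4.] z [-19.  22.] grey 87.0
side -2 32 y [-20.  -5.] z [-20.  21.] grey 88.0
top -130 13 y [-57. -49.] z [-11.  12.] grey 50.0
```

The side camera and the wrist depth both show the finger ends about 36 mm above the reported TCP. Laterally they agree. So the reported TCP is about 30 mm too far along the tool, and the fingers closed just above the sleeve. I'll open them, go 37 mm lower and grip.

```bash
python3 -m pendant '[85,0,1,0,0, 85,0,0,0,0, 85,0,0,0,0, 85,0,0,0,0, 85,12,0,0,0, 85,15,0,0,0, 85,10,0,0,0, 85,0,0,0,0, 38,0,0,0,0, 38,0,0,0,0, 38,0,0,0,0, 38,0,0,0,0, 38,0,0,0,0]' 40
python3 -c "
from h import *
go()
im,d=viewer.grab_frame('side');cv2.imwrite('pics/g2.png',cv2.resize(im[130:260,150:310],(640,520))[...,::-1])"
```

```text
clock: 6.4
tcp_pos: [0.5987, -0.0789, -0.0057]
orientation: [2.034, 0.355, -2.032]
contact_force: [-0.7, -1.2, 6.3]
grip_width: 0.0432
clock 6.4 p [ 0.5987 -0.0789 -0.0057] w 0.0432 yaw y [ 0.34  -0.941  0.001] F [-0.7 -1.2  6.3]
```

```bash
python3 -m pendant '[36,-10,0,0,0, 36,-25,0,0,0, 36,-40,0,0,0, 36,-40,0,0,0, 36,-40,0,0,0, 36,-20,0,0,0, 36,-5,0,0,0, 36,0,0,0,0]' 60
python3 - <<'E'
from m import *
o,p,M=st()
for c in ["side","top"]:
    im,d=viewer.grab_frame(c); P=pts(c,d); L=(P-p)@M*1000; g=im.mean(-1)
    m=(d>0)&(np.abs(L[...,1])<25)&(np.abs(L[...,2])<28)&(L[...,0]<12)&(L[...,0]>-36)
    q=L[m]; print(c,len(q),q.min(0).round(1),q.max(0).round(1))
    s=q[np.abs(q[:,0]+15)<18]
    if len(s)>20:
        f=least_squares(lambda v:np.hypot(s[:,1]-v[0],s[:,2]-v[1])-22,(0,0),loss="soft_l1",f_scale=2); print("axis y,z mm",f.x.round(2),np.abs(f.fun).mean())
go((.4662,.1178,p[2]))
E
```

```text
clock: 7.45
tcp_pos: [0.5975, -0.0787, 0.1729]
orientation: [2.032, 0.356, -2.034]
contact_force: [-0.5, -0.1, -1.4]
grip_width: 0.0425
side 206 [-36.  -24.8 -20.1] [-4.2 -2.9 22.7]
axis y,z mm [-0.62  1.48] 0.8724458519445395Traceback (most recent call last):
  File "<stdin>", line 6, in <module>
    return umr_minimum(a, axis, None, out, keepdims, initial, where)
ValueError: zero-size array to reduction operation minimum which has no identity
```

```bash
python3 -c "
from h import *
go((.468,.1175,.1729))"
```

```text
clock 7.55 p [ 0.5971 -0.0787  0.172 ] w 0.0427 yaw y [ 0.34  -0.94  -0.001] F [-0.2 -0.1 -1.8]
to (0.468, 0.1175, 0.1729) shift mm [  -0.5 -228.4   54.7]
```

```bash
python3 -m pendant '[36,0,-13,3.1,0, 36,0,-25,6,0, 36,0,-35,8.4,0, 36,0,-40,9.6,0, 36,0,-40,9.6,0, 36,0,-35,8.4,0, 36,0,-25,6,0, 36,0,-13,3.1,0, 36,0,-2.4,0.5,0, 36,0,0,0,0, 36,0,0,0,0]'
cat > chk.py <<'E'
from m import *
def chk(rad,lo,hi,n=3,cams=("side","wrist"),fing=25):
    o,p,M=st()
    for c in cams:
        im,d=viewer.grab_frame(c); P=pts(c,d); L=(P-p)@M*1000
        q=P[(d>0)&(np.abs(L[...,1])<fing)&(np.abs(L[...,2])<rad*1000+6)&(P[...,2]>lo)&(P[...,2]<hi)]
        if len(q)<15: print(c,"few",len(q)); continue
        f=least_squares(lambda v:np.hypot(q[:,0]-v[0],q[:,1]-v[1])-rad,p[:2],loss="soft_l1",f_scale=.002)
        print(c,"axis",f.x.round(4),"res",np.abs(f.fun).mean().round(4),len(q),"z",np.percentile(q[:,2],[1,99]).round(4))
    go((.4665,.1177,p[2]))
E
python3 -c "
from chk import *
chk(.022,.182,.21)
im,d=viewer.grab_frame('side'); P=pts('side',d); q=P.reshape(-1,3); q=q[(np.hypot(q[:,0]-.4665,q[:,1]-.1177)<.02)&(q[:,2]>.07)&(q[:,2]<.14)]
print('stud',least_squares(lambda v:np.hypot(q[:,0]-v[0],q[:,1]-v[1])-.01,(.4665,.1177),loss='soft_l1',f_scale=.002).x.round(4),len(q))
"
```

```text
clock: 8.93
tcp_pos: [0.4695, 0.1166, 0.1733]
orientation: [2.034, 0.354, -2.034]
contact_force: [-0.2, 0.9, -1.4]
grip_width: 0.0429
side axis [0.468  0.1166] res 0.0006 241 z [0.1825 0.2093]
wrist axis [0.4712 0.1173] res 0.004 2020 z [0.1826 0.2098]
clock 9.03 p [0.4694 0.1167 0.1733] w 0.0428 yaw y [ 0.339 -0.941  0.   ] F [-0.1  0.5 -2.2]
to (0.4665, 0.1177, np.float64(0.17330522864839334)) shift mm [-0.  -1.9  2.4]
stud [0.4668 0.1173] 273
```

```bash
python3 -m pendant '[36,5,-1,0.9,0, 36,10,0,0,0, 36,8,0,0,0, 36,6,0,0,0, 36,5,0,0,0, 36,5,0,0,0, 36,0,0,0,0]'; python3 -c "
from chk import *
chk(.022,.145,.17,cams=('side',))"
```

```text
clock: 9.95
tcp_pos: [0.4676, 0.118, 0.134]
orientation: [2.032, 0.356, -2.034]
contact_force: [0.1, -0.3, -1.8]
grip_width: 0.0427
side axis [0.4662 0.1181] res 0.0007 198 z [0.1456 0.1693]
clock 10.0 p [0.4678 0.1181 0.1343] w 0.0426 yaw y [ 0.34 -0.94  0.  ] F [-0.1  0.4 -1.6]
to (0.4665, 0.1177, np.float64(0.13404076381808339)) shift mm [ 0.3 -0.   1.4]
```

```bash
python3 -m pendant '[36,6,0,0,0, 36,10,0,0,0, 36,12,0,0,0, 36,12,0,0,0, 36,12,0,0,0, 36,10,0,0,0, 36,8,0,0,0, 36,4,0,0,0, 36,0,0,0,0]'; python3 -c "
from chk import *
chk(.022,.07,.095,cams=('side',))"
```

```text
clock: 11.12
tcp_pos: [0.4678, 0.1181, 0.0603]
orientation: [2.033, 0.356, -2.033]
contact_force: [0.4, 0.0, -1.3]
grip_width: 0.0425
side axis [0.4663 0.1183] res 0.0007 175 z [0.0702 0.0944]
clock 11.18 p [0.4679 0.1182 0.0605] w 0.0427 yaw y [ 0.34 -0.94  0.  ] F [ 0.9  0.4 -2.1]
to (0.4665, 0.1177, np.float64(0.060254076226175485)) shift mm [ 0.2 -0.   1.5]
```

```bash
python3 -m pendant '[36,2,0,0,0, 36,2,0,0,0, 36,1,0,0,0, 36,0.5,0,0,0, 36,0,0,0,0]'; python3 -c "
from chk import *
chk(.022,.07,.09,cams=('side',))"
```

```text
clock: 11.8
tcp_pos: [0.4679, 0.1181, 0.0549]
orientation: [2.033, 0.356, -2.033]
contact_force: [-0.5, -0.3, -1.9]
grip_width: 0.0426
side axis [0.4662 0.1183] res 0.0006 131 z [0.0703 0.0899]
clock 11.85 p [0.4678 0.1181 0.0549] w 0.0422 yaw y [ 0.34 -0.94  0.  ] F [ 0.3 -0.2 -2. ]
to (0.4665, 0.1177, np.float64(0.05490392596445779)) shift mm [-0.  -0.1  1.4]
```

```bash
python3 -m pendant '[36,1,0,0,0, 36,0.7,0,0,0, 36,0,0,0,0]'
```

```text
clock: 12.22
tcp_pos: [0.468, 0.1182, 0.0543]
orientation: [2.033, 0.356, -2.032]
contact_force: [-4.0, -1.1, 12.2]
grip_width: 0.0426
```

```bash
python3 -m pendant '[46,0,0,0,0, 52,0,0,0,0, 60,0,0,0,0, 85,0,0,0,0, 85,0,0,0,0, 85,0,0,0,0, 85,-20,0,0,0, 85,-40,0,0,0, 85,-40,0,0,0, 85,-30,0,0,0, 85,-20,0,0,0, 85,0,0,0,0]'
python3 - <<'E'
from m import *
im,d=viewer.grab_frame("side"); P=pts("side",d); q=P.reshape(-1,3)
s=q[(np.hypot(q[:,0]-.4665,q[:,1]-.1177)<.027)&(q[:,2]>.067)&(q[:,2]<.112)]
f=least_squares(lambda v:np.hypot(s[:,0]-v[0],s[:,1]-v[1])-.022,(.4665,.1177),loss='soft_l1',f_scale=.002); print(f.x.round(4),len(s))
t=q[(np.hypot(q[:,0]-.4665,q[:,1]-.1177)<.022)&(np.hypot(q[:,0]-.4665,q[:,1]-.1177)>.014)&(q[:,2]>.112)&(q[:,2]<.14)]; print("top z",np.median(t[:,2]),len(t))
cv2.imwrite('pics/g3.png',cv2.resize(im[190:340,165:315],(560,560))[...,::-1])
go((.4666,-.2763,.17))
E
```

```text
clock: 13.72
tcp_pos: [0.4688, 0.1185, 0.2045]
orientation: [2.036, 0.356, -2.03]
contact_force: [0.1, -0.1, 0.2]
grip_width: 0.0848
[0.4666 0.1184] 362
top z 0.11794907186245945 122
clock 13.78 p [0.468  0.1181 0.2033] w 0.0851 yaw y [ 0.34  -0.941  0.   ] F [-0.1 -0.4  0.5]
to (0.4666, -0.2763, 0.17) shift mm [ 33.2 370.4 135.3]
```

View pics/g3.png

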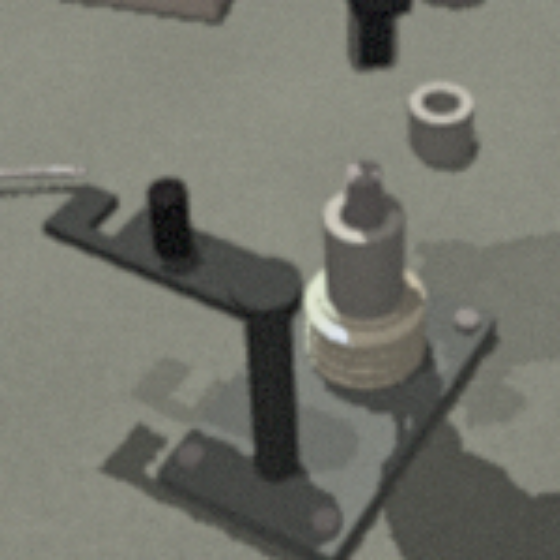

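Sleeve seated: axis at (0.4666, 0.1184), within 1 mm of the stud, and its top at about 0.118 to 0.120. In the picture it stands upright on the insulator with the keeper still open. Next is the washer.

```bash
python3 -m pendant '[85,0,20,7.3,0, 85,0,40,14.6,0, 85,0,45,16.5,0, 85,0,45,16.5,0, 85,0,45,16.5,0, 85,0,45,16.5,0, 85,0,45,16.5,0, 85,0,40,14.6,0, 85,20,30,11,0, 85,40,14,3.5,0, 85,30,0,0,0, 85,10,0,0,0, 85,0,0,0,0]'
python3 - <<'E'
from h import *
o,p,M=st(); im,d=viewer.grab_frame("side"); P=pts("side",d); L=(P-p)@M*1000
m=(d>0)&(np.abs(L[...,1])<62)&(np.abs(L[...,2])<20)&(P[...,2]>.05)&(P[...,2]<.2); q=L[m]
print("finger tips x",np.sort(q[:,0])[-12:].round(1),"z mid",np.percentile(q[:,2],[2,98]).round(1))
w,dw=viewer.grab_frame("wrist"); Q=pts("wrist",dw); Lw=(Q-p)@M*1000
m=(dw>0)&(np.hypot(Q[...,0]-.4667,Q[...,1]+.276)<.045)&(Q[...,2]>.009)&(Q[...,2]<.03); k=Q[m]; print("washer wrist",len(k),(k.min(0)+k.max(0))/2,np.ptp(k,axis=0),np.median(k[:,2]))
m=(dw>0)&(Lw[...,0]>-75)&(Lw[...,0]<-25)&(np.abs(Lw[...,2])<20)
if m.any(): print("tips wrist",np.percentile(Lw[m],99,axis=0),np.percentile(Lw[m],1,axis=0))
go((.468,-.2755,-.036))
E
```

```text
clock: 15.4
tcp_pos: [0.4671, -0.2737, 0.1024]
orientation: [2.031, 0.358, -2.035]
contact_force: [1.1, -0.0, 0.7]
grip_width: 0.085
finger tips x [-50.  -49.6 -49.4 -49.2 -49.1 -48.7 -48.6 -48.5 -48.4 -47.9 -47.8 -47.7] z mid [-12.6   8.5]
washer wrist 3567 [ 0.47002146 -0.27787905  0.01310654] [0.06290047 0.06297775 0.00812298] 0.014302951465404223
tips wrist [-50.71054115  56.08126823   8.01530343] [-74.86111286 -54.50530649 -14.20500892]
clock 15.5 p [ 0.4684 -0.2743  0.104 ] w 0.085 yaw y [ 0.34  -0.94   0.001] F [-0.4  0.  -0.6]
to (0.468, -0.2755, -0.036) shift mm [140.    0.8   0.9]
```

```bash
python3 -m pendant '[85,20,1.5,0,0, 85,40,0,0,0, 85,40,0,0,0, 85,25,0,0,0, 85,11,0,0,0, 85,5,0,0,0, 85,0,0,0,0, 58,0,0,0,0, 58,0,0,0,0, 58,0,0,0,0, 58,0,0,0,0]' 40
python3 -c "
from h import *
go()"
```

```text
clock: 16.88
tcp_pos: [0.4691, -0.2763, -0.0365]
orientation: [2.034, 0.354, -2.031]
contact_force: [-1.1, -0.5, 6.0]
grip_width: 0.0612
clock 16.88 p [ 0.4691 -0.2763 -0.0365] w 0.0612 yaw y [ 0.34  -0.941  0.002] F [-1.1 -0.5  6. ]
```

```bash
python3 -m pendant '[50,0,0,0,0, 50,0,0,0,0, 50,-10,0,0,0, 50,-20,0,0,0, 50,-20,0,0,0, 50,-10,0,0,0, 50,0,0,0,0]' 70
python3 - <<'E'
from chk import *
chk(.032,.045,.1,fing=36)
o,p,M=st(); im,d=viewer.grab_frame("side"); w,dw=viewer.grab_frame("wrist")
Q=pts("wrist",dw); L=(Q-p)@M*1000; g=w.mean(-1)
for nm,P,dd in (("wrist",Q,dw),("side",pts("side",d),d)):
    L=(P-p)@M*1000; gg=(w if nm=="wrist" else im).mean(-1)
    m=(dd>0)&(np.abs(L[...,1])<31)&(np.abs(L[...,2])<42)&(P[...,2]>.045)&(P[...,2]<.085)&(gg>70); k=L[m]
    print(nm,len(k),np.percentile(k,1,axis=0).round(1),np.percentile(k,99,axis=0).round(1))
    t=k[(k[:,0]<np.percentile(k[:,0],60))]; A=np.c_[t[:,1:],np.ones(len(t))]; print("plane",np.linalg.lstsq(A,t[:,0],rcond=None)[0].round(3))
cv2.imwrite("pics/g4.png",np.hstack([cv2.resize(im[90:240,220:360],(400,420)),cv2.resize(w[150:384,130:382],(400,420))])[...,::-1])
E
```

```text
clock: 17.75
tcp_pos: [0.4685, -0.2759, 0.0228]
orientation: [2.034, 0.355, -2.032]
contact_force: [0.0, 0.7, -3.3]
grip_width: 0.0602
side axis [ 0.4639 -0.2762] res 0.0044 217 z [0.0567 0.0994]
wrist axis [ 0.4676 -0.2756] res 0.0075 17139 z [0.0599 0.0995]
clock 17.85 p [ 0.4677 -0.2755  0.0217] w 0.0603 yaw y [ 0.34  -0.94  -0.001] F [ 0.2  0.1 -2.6]
to (0.4665, 0.1177, np.float64(0.022821890526999053)) shift mm [  -0.9 -370.2 -132.5]
wrist 12930 [-51.  -28.9 -30.4] [-37.7  28.5  29.8]
plane [ 1.0000e-03  1.0000e-03 -4.9968e+01]
side 138 [-52.1 -30.3 -28.7] [-35.2  26.2  31.5]
plane [-3.10e-02  4.00e-03 -4.96e+01]
```

View pics/g4.png

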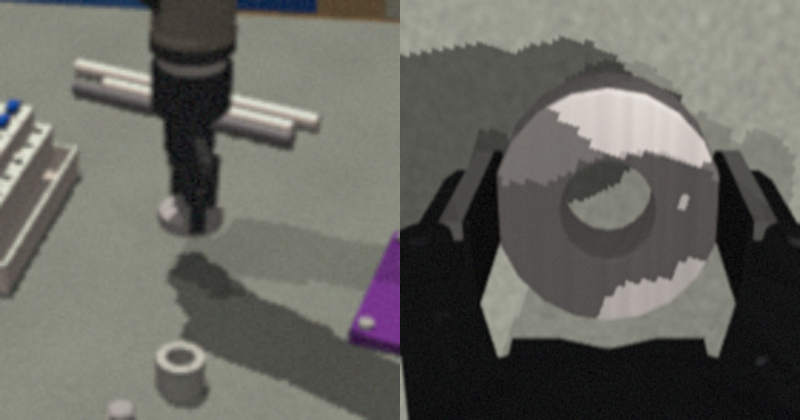

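The washer is held level (tilt 0.001), centred between the pads, with its underside about 35 mm above the reported TCP. I carry it to above the stud.

```bash
python3 -m pendant '[50,-15,0,0,0, 50,-30,0,0,0, 50,-35,0,0,0, 50,-30,-15,-5.4,0, 50,-15,-25,-9,0, 50,-3,-35,-12.6,0, 50,0,-40,-14.4,0, 50,0,-45,-16.2,0, 50,0,-45,-16.2,0, 50,0,-45,-16.2,0, 50,0,-40,-14.4,0, 50,0,-35,-12.6,0, 50,0,-25,-9,0, 50,0,-14,-5,0, 50,0,-6,-2,0, 50,0,0,0,0, 50,0,0,0,0]' 70
cat > w.py <<'E'
from h import *
def wz():
    o,p,M=st(); 
    for nm in ("side","wrist"):
        im,d=viewer.grab_frame(nm); P=pts(nm,d); L=(P-p)@M*1000; g=im.mean(-1)
        m=(d>0)&(np.abs(L[...,1])<31)&(np.abs(L[...,2])<42)&(L[...,0]>-53)&(L[...,0]<-33)&(g>70); k=L[m]
        if len(k)>30:
            a,b=np.percentile(k,1,axis=0),np.percentile(k,99,axis=0); t=k[k[:,0]<np.percentile(k[:,0],60)]
            print(nm,len(k),"centre z mm",((a+b)/2)[2].round(1),"x range",a[0].round(1),b[0].round(1),"tilt",np.linalg.lstsq(np.c_[t[:,1:],np.ones(len(t))],t[:,0],rcond=None)[0].round(3))
        if nm=="wrist":
            s=P[(d>0)&(np.hypot(P[...,0]-.4667,P[...,1]-.1176)<.014)&(P[...,2]>.142)&(P[...,2]<.156)]
            if len(s)>20: print("stud tip in wrist view",len(s),((s.min(0)+s.max(0))/2).round(4),np.ptp(s,axis=0).round(4))
    go((.4683,.1175,.15))
E
python3 -c "
from w import *
wz()"
```

```text
clock: 20.08
tcp_pos: [0.4676, 0.1162, 0.1501]
orientation: [2.033, 0.354, -2.034]
contact_force: [-0.6, 0.3, -3.1]
grip_width: 0.0603
side 331 centre z mm 1.3 x range -51.1 -35.4 tilt [ 5.0000e-03  5.0000e-03 -4.9527e+01]
wrist 13690 centre z mm -0.6 x range -51.3 -37.8 tilt [ 1.0000e-03  0.0000e+00 -5.0263e+01]
clock 20.18 p [0.4676 0.1165 0.1501] w 0.0604 yaw y [ 0.338 -0.941  0.   ] F [-0.3 -0.1 -3.1]
to (0.4683, 0.1175, 0.15) shift mm [ 0.1 -0.7 -1. ]
```

```bash
python3 -m pendant '[50,8,-0.8,-0.8,0, 50,10,0,0,0, 50,8,0,0,0, 50,6,0,0,0, 50,5,0,0,0, 50,5,0,0,0, 50,0,0,0,0]'
python3 -c "
from w import *
wz()"
```

```text
clock: 21.05
tcp_pos: [0.4678, 0.1184, 0.1079]
orientation: [2.032, 0.356, -2.034]
contact_force: [-0.9, 0.3, -3.3]
grip_width: 0.0601
side 303 centre z mm 1.5 x range -51.3 -36.9 tilt [ 6.0000e-03  1.0000e-03 -4.9651e+01]
wrist 14845 centre z mm -0.8 x range -51.7 -38.3 tilt [ 1.0000e-03  1.0000e-03 -5.0659e+01]
stud tip in wrist view 1915 [0.4651 0.118  0.1496] [0.0234 0.0258 0.0127]
clock 21.15 p [0.4681 0.1186 0.1083] w 0.0602 yaw y [ 0.34 -0.94  0.  ] F [-1.   0.2 -1.9]
to (0.4683, 0.1175, 0.15) shift mm [-41.7   1.1   0.2]
```

No contact with the stud. I continue down to the sleeve.

```bash
python3 -m pendant '[50,5,0.6,0,0, 50,6,0,0,0, 50,5,0,0,0, 50,3,0,0,0, 50,1,0,0,0, 50,1,0,0,0, 50,0,0,0,0]'
```

```text
clock: 22.02
tcp_pos: [0.4683, 0.1179, 0.0872]
orientation: [2.033, 0.356, -2.033]
contact_force: [0.2, 0.8, -3.3]
grip_width: 0.0599
```

```bash
python3 -m pendant '[50,1,0,0,0, 50,0.5,0,0,0, 50,0,0,0,0]'
```

```text
clock: 22.4
tcp_pos: [0.4682, 0.1179, 0.0857]
orientation: [2.033, 0.356, -2.033]
contact_force: [-1.2, -0.6, -2.3]
grip_width: 0.06
```

```bash
python3 -m pendant '[50,1,0,0,0, 50,0.7,0,0,0, 50,0,0,0,0]'
```

```text
clock: 22.78
tcp_pos: [0.4682, 0.1179, 0.0839]
orientation: [2.033, 0.356, -2.033]
contact_force: [0.5, -0.4, -2.1]
grip_width: 0.0601
```

```bash
python3 -m pendant '[50,1,0,0,0, 50,0.5,0,0,0, 50,0,0,0,0]'
```

```text
clock: 23.15
tcp_pos: [0.4687, 0.118, 0.0838]
orientation: [2.034, 0.355, -2.032]
contact_force: [-4.1, -1.1, 11.9]
grip_width: 0.0603
```

Contact at 12 N at the expected height. I release and rise.

```bash
python3 -m pendant '[64,0,0,0,0, 70,0,0,0,0, 76,0,0,0,0, 85,0,0,0,0, 85,0,0,0,0, 85,-10,0,0,0, 85,-30,0,0,0, 85,-40,0,0,0, 85,-30,0,0,0, 85,-10,0,0,0, 85,0,0,0,0]'
python3 - <<'E'
from m import *
im,d=viewer.grab_frame("side"); P=pts("side",d); q=P.reshape(-1,3); h=np.hypot(q[:,0]-.4667,q[:,1]-.1176)
t=q[(h<.035)&(q[:,2]>.115)&(q[:,2]<.145)&(h>.014)]; b=t[t[:,2]>.129]
print("washer top z",np.median(b[:,2]),"bbox c",(b.min(0)+b.max(0))/2,np.ptp(b,axis=0),len(b))
print("tilt",np.linalg.lstsq(np.c_[b[:,:2]-[.4667,.1176],np.ones(len(b))],b[:,2],rcond=None)[0].round(4))
s=q[(h<.027)&(q[:,2]>.067)&(q[:,2]<.112)]
print("sleeve",least_squares(lambda v:np.hypot(s[:,0]-v[0],s[:,1]-v[1])-.022,(.4665,.1177),loss='soft_l1',f_scale=.002).x.round(4))
k=q[(np.hypot(q[:,0]-.5505,q[:,1]-.1876)<.025)&(q[:,2]>.155)&(q[:,2]<.182)]
print("knob",least_squares(lambda v:np.hypot(k[:,0]-v[0],k[:,1]-v[1])-.010,(.5505,.1876),loss='soft_l1',f_scale=.002).x.round(4),len(k))
cv2.imwrite('pics/g5.png',cv2.resize(im[190:340,165:315],(560,560))[...,::-1])
o,p,M=st()
pv=np.array([.4989,.2070]); kn=np.array([.5502,.1876]); sd=np.array([.4665,.1177])
u=(sd-pv)/np.linalg.norm(sd-pv); v=np.array([-u[1],u[0]]) # +q ccw
d=kn-pv; print("q",np.arctan2(d@v,d@u), "R",np.linalg.norm(d))
for t in (np.arctan2(d@v,d@u),1.6,1.2,.8,.4,0): 
    c=pv+.055*(np.cos(t)*u+np.sin(t)*v); tg=-np.sin(t)*u+np.cos(t)*v; print(round(t,2),c.round(4),"tangent",tg.round(3),"angle",np.degrees(np.arctan2(tg[1],tg[0])).round(1))
go((kn[0],kn[1],p[2]))
E
```

```text
clock: 24.52
tcp_pos: [0.4684, 0.1179, 0.2028]
orientation: [2.034, 0.356, -2.032]
contact_force: [-0.5, 0.7, 0.4]
grip_width: 0.0852
washer top z 0.1331384837538645 bbox c [0.46592986 0.11892718 0.13305198] [0.06295876 0.0655113  0.00786894] 438
tilt [ 0.002  -0.0082  0.133 ]
sleeve [0.4667 0.1185]
knob [0.5509 0.1874] 119
q 1.5573029571026566 R 0.05484569262941258
1.56 [0.5503 0.1875] tangent [0.354 0.935] angle 69.3
1.6 [0.5511 0.1898] tangent [0.313 0.95 ] angle 71.7
1.2 [0.5403 0.1708] tangent [0.659 0.753] angle 48.8
0.8 [0.5229 0.1575] tangent [0.9   0.437] angle 25.9
0.4 [0.5018 0.1521] tangent [0.999 0.052] angle 3.0
0 [0.4801 0.1553] tangent [ 0.94  -0.341] angle -19.9
clock 24.57 p [0.4677 0.1177 0.2019] w 0.0851 yaw y [ 0.34 -0.94  0.  ] F [-0.4 -0.5 -0.7]
to (np.float64(0.5502), np.float64(0.1876), np.float64(0.20190325923698038)) shift mm [-1.000e-01 -3.770e+01 -1.013e+02]
```

View pics/g5.png

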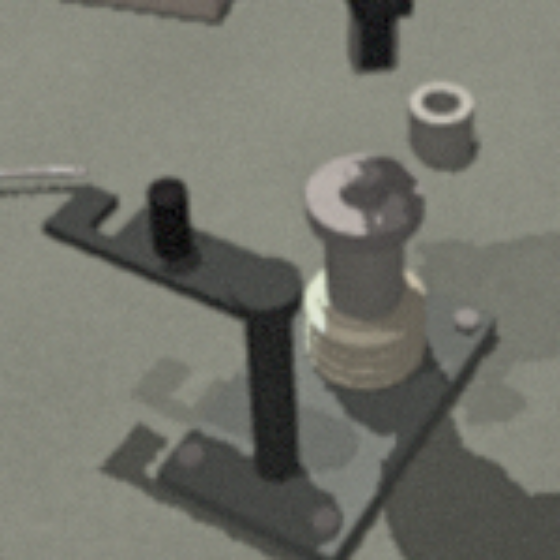

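The washer is flat on the sleeve: top at 0.133 to 0.135, tilt under 0.01, centre within 1.5 mm of the stud. The keeper is still open at q ≈ 1.56. Next I go over the knob with the jaws turned to about 26°, the middle of the tangent directions.

```bash
python3 -m pendant '[50,0,-12,-30,0, 50,0,-16,-43,0, 50,0,-10,-29,0, 50,0,0,0,0.1, 50,0,0,0,0.17, 50,0,0,0,0.17, 50,0,0,0,0.17, 50,0,0,0,0.17]'
python3 -c "
from h import *
go((.5515,.1876,.122)); print(np.round(r.get_obs()['joints'],2))"
```

```text
clock: 25.58
tcp_pos: [0.5502, 0.188, 0.2005]
orientation: [-1.976, 0.443, 1.982]
contact_force: [1.0, 0.4, -0.7]
grip_width: 0.0502
clock 25.57 p [0.5502 0.188  0.2005] w 0.0502 yaw y [-0.425 -0.905  0.002] F [ 1.   0.4 -0.7]
to (0.5515, 0.1876, 0.122) shift mm [78.5 -0.4 -1.5]
[-0.28  0.33 -0.2   1.77  0.07  1.06 -2.51]
```

J7 is near its limit, so I turn the other way. That gives the same grasp line and lets the jaws follow the tangent all the way.

```bash
python3 -m pendant '[50,0,0,0,-0.17, 50,0,0,0,-0.18, 50,0,0,0,-0.18, 50,0,0,0,-0.18, 50,0,0,0,-0.18, 50,0,0,0,-0.18, 50,0,0,0,-0.18, 50,0,0,0,-0.18, 50,0,0,0,-0.18, 50,0,0,0,-0.18, 50,0,0,0,-0.18, 50,0,0,0,-0.18, 50,0,0,0,-0.18, 50,0,0,0,-0.18, 50,0,0,0,-0.18, 50,0,0,0,-0.18, 50,0,0,0,-0.18, 50,0,0,0,-0.15, 50,0,0,0,0]'
python3 -c "
from h import *
go((.5512,.1876,.122)); print(np.round(r.get_obs()['joints'],2))
im,d=viewer.grab_frame('wrist'); cv2.imwrite('pics/g6.png',im[...,::-1])"
```

```text
clock: 27.95
tcp_pos: [0.5504, 0.1879, 0.2008]
orientation: [0.295, 1.553, -0.296]
contact_force: [0.2, -0.3, 0.4]
grip_width: 0.0499
clock 27.95 p [0.5504 0.1879 0.2008] w 0.0499 yaw y [ 0.367  0.93  -0.001] F [ 0.2 -0.3  0.4]
to (0.5512, 0.1876, 0.122) shift mm [78.8  0.1  1. ]
[ 0.18  0.43 -0.8   1.73  0.34  1.12  0.47]
```

View pics/g6.png

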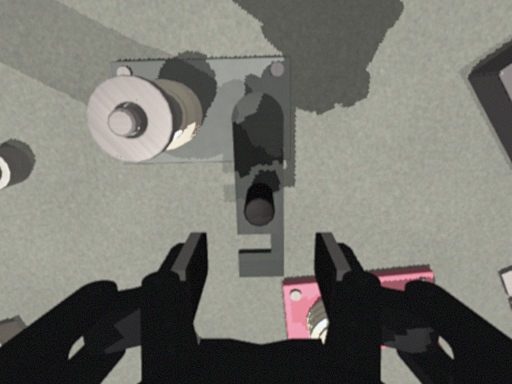

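The wrist view shows the knob at (259,210), midway between the jaws at columns 207 and 315. The washer sits concentric with the stud at (127,120). I descend and cage the knob.

```bash
python3 -m pendant '[50,20,0,1,0, 50,30,0,0,0, 50,20,0,0,0, 50,9,0,0,0, 50,0,0,0,0, 25,0,0,0,0, 25,0,0,0,0, 25,0,0,0,0, 25,0,0,0,0]' 30
python3 -c "
from h import *
go((.5512,.1876,.122))"
```

```text
clock: 29.12
tcp_pos: [0.5523, 0.188, 0.1238]
orientation: [0.294, 1.55, -0.294]
contact_force: [0.5, -0.1, -0.4]
grip_width: 0.0254
clock 29.12 p [0.5523 0.188  0.1238] w 0.0254 yaw y [0.366 0.931 0.   ] F [ 0.5 -0.1 -0.4]
to (0.5512, 0.1876, 0.122) shift mm [ 1.8 -0.7 -0.9]
```

```bash
python3 -m pendant '[25,0,-3.5,0,0, 25,0,-4,-0.2,0.07, 25,0,-5.5,-0.3,0.1, 25,0,-5.5,-0.3,0.1, 25,0,-5.5,-0.3,0.1, 25,0,-5.5,-0.3,0.1, 25,0,-5.5,-0.3,0.1, 25,0,-5.5,-0.3,0.1, 25,0,0,0,0]'
cat > k.py <<'E'
from m import *
def kn():
    o,p,M=st(); pv=np.array([.4989,.2070]); sd=np.array([.4665,.1177]); u=(sd-pv)/np.linalg.norm(sd-pv); v=np.array([-u[1],u[0]])
    e=p[:2]-pv; q=np.arctan2(e@v,e@u); y=M[:2,1]
    print("tool about pivot: q",q.round(3),"R",np.linalg.norm(e).round(4),"yaw err",np.cross(v*np.cos(q)-u*np.sin(q),y).round(3))
    for c in ("side","top"):
        im,d=viewer.grab_frame(c); P=pts(c,d).reshape(-1,3); ok=d.ravel()>0
        f=P-np.r_[pv,0]; rr=np.hypot(f[:,0],f[:,1])
        s=ok&(rr>.03)&(rr<.126)&(P[:,2]>.136)&(P[:,2]<.1485)&(im.reshape(-1,3).mean(1)<75); a=f[s]
        qq=np.arctan2(a[:,:2]@v,a[:,:2]@u)
        if len(a)>10: print(c,"arm plate q median",np.median(qq).round(3),len(a))
    go()
E
python3 -c "
from k import *
kn()"
```

```text
clock: 30.25
tcp_pos: [0.5269, 0.157, 0.1237]
orientation: [0.813, 1.413, -0.813]
contact_force: [0.1, -1.3, -0.5]
grip_width: 0.0252
tool about pivot: q 0.859 R 0.0573 yaw err 0.016
side arm plate q median 1.014 248
top arm plate q median 0.786 47
clock 30.35 p [0.527  0.157  0.1235] w 0.0248 yaw y [ 0.864  0.504 -0.   ] F [ 0.4 -0.3  1.1]
```

```bash
python3 -m pendant '[25,0,-4,-1,0.07, 25,0,-5.5,-0.6,0.1, 25,0,-5.5,-0.5,0.1, 25,0,-5.5,-0.3,0.1, 25,0,-5.5,-0.3,0.1, 25,0,-5.5,-0.3,0.1, 25,0,-5.5,-0.3,0.1, 25,0,-4,-0.2,0.07, 25,0,-3,-0.1,0.05, 25,0,0,0,0]'
python3 -c "
from k import *
kn()"
```

```text
clock: 31.6
tcp_pos: [0.4842, 0.1527, 0.1236]
orientation: [1.4, 1.073, -1.4]
contact_force: [1.3, -0.4, 0.4]
grip_width: 0.025
tool about pivot: q 0.083 R 0.0563 yaw err 0.002
side arm plate q median -0.042 233
top arm plate q median 0.13 170
clock 31.7 p [0.4842 0.1529 0.1235] w 0.0249 yaw y [ 0.966 -0.26   0.   ] F [ 1.9 -1.2 -1.2]
```

Now the last few millimetres, until the stop pushes back.

```bash
python3 -m pendant '[25,0,-3,-0.1,0.04, 25,0,-2,0,0.04, 25,0,-1,0,0, 25,0,-1,0,0, 25,0,0,0,0]'
```

```text
clock: 32.33
tcp_pos: [0.4778, 0.1549, 0.1235]
orientation: [1.458, 1.026, -1.457]
contact_force: [3.3, -3.5, -1.2]
grip_width: 0.0251
```

```bash
python3 -m pendant '[25,0,-1,0,0, 25,0,-1,0,0, 25,0,0,0,0]'; python3 -c "
from k import *
kn()"
```

```text
clock: 32.7
tcp_pos: [0.4777, 0.155, 0.1236]
orientation: [1.461, 1.024, -1.455]
contact_force: [10.4, -4.1, -5.6]
grip_width: 0.0253
tool about pivot: q -0.039 R 0.0562 yaw err 0.042
side arm plate q median -0.155 284
top arm plate q median 0.021 181
clock 32.8 p [0.4777 0.155  0.1236] w 0.0248 yaw y [ 0.941 -0.338  0.003] F [ 9.  -4.8 -6.4]
```

The tool stopped moving with about 11 N against it, so the keeper is at its stop. I back off, open, rise and check.

```bash
python3 -m pendant '[25,0,2.5,0,0, 45,0,0,0,0, 45,0,0,0,0, 45,-15,0,0,0, 45,-35,0,0,0, 45,-40,0,0,0, 45,-30,0,0,0, 45,0,0,-30,0, 45,0,0,-40,0, 45,0,0,-40,0, 45,0,0,0,0]'
python3 - <<'E'
from k import *
kn()
pv=np.array([.4989,.2070]); sd=np.array([.4665,.1177]); u=(sd-pv)/np.linalg.norm(sd-pv); v=np.array([-u[1],u[0]])
a=[]
for c in ("side","top"):
    im,d=viewer.grab_frame(c); P=pts(c,d).reshape(-1,3); h=np.hypot(P[:,0]-.4801,P[:,1]-.1553)
    k=P[(h<.02)&(P[:,2]>.154)&(P[:,2]<.183)]
    if len(k)>10:
        f=least_squares(lambda w:np.hypot(k[:,0]-w[0],k[:,1]-w[1])-.010,(.48,.155),loss='soft_l1',f_scale=.002).x; e=f-pv; print(c,"knob",f.round(4),"q",np.arctan2(e@v,e@u).round(3),len(k))
    hs=np.hypot(P[:,0]-.4665,P[:,1]-.1177); b=P[(hs<.034)&(hs>.02)&(P[:,2]>.128)&(P[:,2]<.1375)]; print("washer top z",np.median(b[:,2]).round(4),len(b))
    a.append(cv2.resize(im[190:340,165:315] if c=="side" else im[150:250,130:230],(400,400)))
    for n in ("sleeve_short","screwdriver"): print(n,[np.round(x["location"],3).tolist() for x in nets.look_for(n,c)][:1])
cv2.imwrite("pics/g7.png",np.hstack(a)[...,::-1])
E
```

```text
clock: 34.17
tcp_pos: [0.5142, 0.2624, 0.2444]
orientation: [1.456, 1.031, -1.454]
contact_force: [0.1, -0.7, -0.5]
grip_width: 0.045
tool about pivot: q -3.064 R 0.0575 yaw err 0.069
side arm plate q median -0.17 264
top arm plate q median -0.214 85
clock 34.27 p [0.5144 0.2586 0.244 ] w 0.0449 yaw y [ 0.942 -0.336 -0.   ] F [ 0.7 -0.   0.7]
side knob [0.4806 0.1549] q 0.011 127
washer top z 0.1328 135
sleeve_short [[0.444, -0.077, 0.028]]
screwdriver [[0.804, 0.025, 0.017]]
top knob [0.4804 0.1556] q 0.003 20
washer top z 0.134 142
sleeve_short [[0.448, -0.087, 0.035]]
screwdriver []
```

View pics/g7.png

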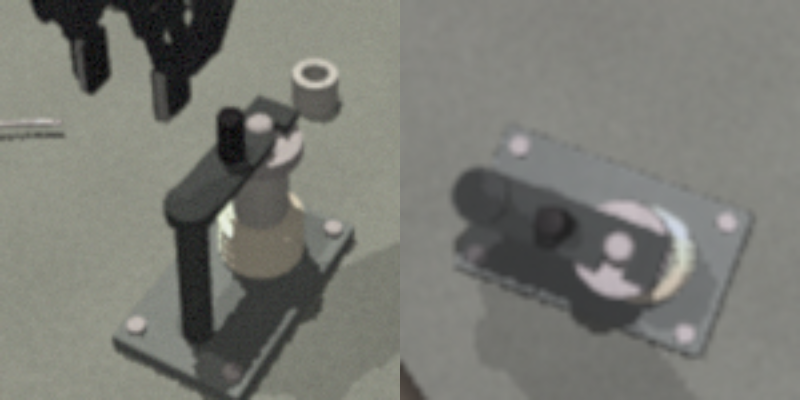

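The fork is round the stud, at (260,125) in the left half and (618,245) in the right. The washer lies flat beneath it and the gripper is clear. Knob angle q ≈ 0.00 to 0.01.

```bash
python3 -c "
from bench import r
print(r.hand_in())"
```

```text
the job is handed in; nothing more can be done
None
```

The job is handed in. The long sleeve and then the washer were lowered down the grey stand's stud and released. The keeper was then swung shut until it pressed on its stop with about 11 N. It took about 34 s of the 72 s allowed.

**Last checks:**
- **Sleeve:** its axis is within about 1 mm of the stud's, with its top at 0.118 m before the washer went on.
- **Washer:** its top is at 0.133–0.134 m against 0.135 m expected, within the 2 mm calibration, and it lies flat (tilt under 0.01 rad).
- **Keeper:** the knob's position puts the joint at 0.003–0.011 rad.
- **Left alone:** the short sleeve shows no shift beyond the networks' scatter. The screwdriver hasn't moved in the side view. The arm stayed clear of the breaker box, which I did not measure again at the end.

**What failed or disagreed:**
- **First grip:** it closed just above the sleeve, because the real fingertips sit about 30 mm short of where the description puts them relative to the reported TCP. I measured this in two cameras and allowed for it from then on.
- **Jaw turn at the knob:** my first turn ran towards joint 7's limit, so I turned the other way.
- **Keeper angle from the arm plate:** this rough estimate gave about -0.2 rad, but it also picked up other dark points, so I relied on the knob fit.
- **Screwdriver:** the top-camera network did not find it in the final check.

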